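# Pack the crossover parts tote

## Robot

A 6-joint arm with a two-finger parallel gripper is mounted at the origin on the work surface. World frame = base frame: x ahead of the robot, y to its left, z up, the work surface at z = 0. Lengths are in m, angles in rad, forces in N, time in s.
With the tool pointing down it reaches from about 0.2 to 0.875 m from the base axis. Payload 3.4 kg.
Tool frame: the origin (TCP) lies between the finger pads; the fingertips stand 25 mm ahead of it and the grasp point (between the pads) lies 6 mm ahead of it (r.nose_length is the z of the fingertips in the tool frame, in m); z points along the fingers, x is the direction in which the jaws open and shut, and the axes are right-handed (so a half turn about z gives the same grasp; the last joint's range is limited). The gripper opens to 94 mm and grips with 3 to 60 N. Pads are 16 mm wide; open, the fingers measure 119 mm over their backs; the gripper's body (75 mm by 177 mm) begins 78 mm behind the grasp point.
Start: joints at [-0.121, 0.276, 1.505, -0, 1.361, -0.121], TCP at [0.575, -0, 0.203] pointing down, gripper open.
Joint ranges: [-2.89, 2.89], [-0.75, 2.08], [0.22, 2.7], [-1.18, 4.32], [0.11, 2.71], [-2.7, 2.7]. Speed limits (rad/s): [2.57, 2.57, 3.14, 3.14, 3.14, 3.14].

## Interface

Orientations are given as a unit quaternion [w, x, y, z].
In Python, from plant import r, gripper_to, inverse_kinematics, vision, models, telemetry gives the robot as it stands. Calls block until the motion is done:
- r.move_to(position, orientation): joint-space move of the TCP to a pose.
- r.move_l(position, rot=None, vel=0.15, guard=None): straight line of the TCP; rot=None keeps the orientation; vel is the mean speed in m/s. With guard (N) it stops when the force on the tool has changed by that much, and returns True; else False.
- r.movej(angles): joint-space move.
- gripper_to(opening, f_grip=None): finger opening in m; f_grip is the grip in N (None keeps the last); returns when the fingers have stopped.
- r.hold(seconds).
- inverse_kinematics(position, orientation): joint angles nearest the present ones, or None.
- vision.snapshot(name): name is "scene" or "side" or "wrist"; returns the picture (400x640x3 uint8, red, green, blue); there is no depth.
- vision.get_calibration(name): a dict with "fx", "fy", "cx", "cy" (pixels), "position" and "orientation" of the camera in the world. Camera axes: x right, y down, z forward; pixel columns grow to the right and rows downward; lengths in m; the calibration is good to about 2 mm. A picture is of the moment at which its call begins: read the wrist's pose just before it. get_calibration takes no time and is no camera call; for the wrist camera it gives the pose at the moment of the call.
A pose or a line that the arm cannot do raises r.PlanningError and nothing moves.
- r.sign_off(): hands the job in, once; it reports no verdict.
Trained networks look in the newest picture that a camera, given by its name, has taken for a name from the list of things; names that differ only in an ending like _2 or _b are one class to them, and where a whole thing is asked for, a point or a joint stands for the part that bears it (a point fixed in the world has none). Each returns a list of dicts, best first, with "score" (0 to 1); they miss things now and then, are a little off and sometimes report something else, mostly with a low value. They report only what shows in the picture. A call takes as long as a camera call. They do not tell look-alikes from the thing itself.
- models.boxes_of(thing, camera): "at" ([x, y, z] in m, in world coordinates, good to about 4 mm: the middle of the surface that is visible of it).
- models.regions_of(thing, camera): "pixels" (400x640 bool, what is visible of it).
- models.mark_of(thing, camera): "at" ([x, y, z] in m, in world coordinates, good to about 4 mm: a listed point, or the origin of a listed thing).
Readings, each from a call of its own:
- telemetry.current_t(): time.
- telemetry.current_joints(): joint angles.
- telemetry.current_dq(): joint speeds.
- telemetry.current_joint_efforts(): joint torques, N m.
- telemetry.current_ee_pos(): TCP position.
- telemetry.current_tool_rot(): TCP orientation.
- telemetry.current_wrist_force(): force on the tool from outside, world axes, zero at the start.
- telemetry.current_torque(): the same for the moment, N m.
- telemetry.current_opening(): finger opening in m.
Only numpy, scipy, OpenCV 4.12 (cv2) and the standard library are available. Lean on these libraries where they do the work, as an engineer would, in place of code of your own. Each camera call takes 0.05 s, during which the arm holds its last target. There are 200 camera calls.

## Task

Pack the loudspeaker crossover kit: lay every loose white capacitor on the bench, flat on its black saddle, in the tote compartment that matches its size (largest, medium, small), and screw the aluminium lid fully home on the canister in the tote. Leave everything else on the bench where it is.

Things in the scene. Friction and masses are not known exactly. Their poses are not given: they have to be found in the camera images.
- tote: fixed grey divided tote, outside 224 mm (its x) by 290 mm (its y), walls 36 mm high and 4 mm thick, floor 4 mm thick; origin at the centre of its underside. It has four compartments: medium (-x,+y corner), small (-x,-y), large (+x,-y), and one holding a white canister (+x,+y)
- bay_medium (a point): centre of the floor of the medium compartment, 108 mm (tote x) by 152 mm (tote y) inside: holds two medium capacitors side by side, lying along tote x
- bay_small (a point): centre of the floor of the small compartment, 108 mm (tote x) by 126 mm (tote y) inside: holds two small capacitors side by side, lying along tote x
- bay_large (a point): centre of the floor of the large compartment, 104 mm (tote x) by 134 mm (tote y) inside: holds the largest capacitor lying along tote y
- canister_mouth (a point): centre of the top of the neck of a white canister fixed in the tote, full of nylon feet; 91 mm above the tote's underside, z up along the neck. Neck 44 mm diameter, tapered over its top 7 mm, low down with three outside thread ribs (53 mm outside), each 85 degrees long, with 35 degree gaps between, descending clockwise seen from above
- thread_gap (a point): floor of one of the three gaps between ribs, 46 mm above the tote's underside, 24 mm from the neck's axis. A lid lug dropped here stops turning back against a small tooth; turned clockwise (from above) by about 65 to 85 degrees it runs under the rib and winds down 5 mm to a firm stop
- lid_grip (a point): loose aluminium lid, standing mouth down: round cap 64 mm diameter, 55 mm high, open below, with a straight bar grip on top, 46 mm long (x of this point), 14 mm wide (y), 30 mm high; about 120 g. The point is the bar's centre, 70 mm above the lid's lower edge. Above the tote's underside it is 120 to 127 mm with lugs on the ribs, 116 mm dropped in the gaps, 111 mm fully home
- lid_lug (a point): underside of one of three lugs, 120 degrees apart and 8 mm wide, inside the lid's lower edge; 46 mm is left between them for the neck. Set down on the neck they mostly land on the ribs, where teeth stop clockwise turning; turn back (anticlockwise, up to 100 degrees) until the lid drops about 9 mm into the gaps, then clockwise. Held with slack, it turns easily and sinks by its own weight
- cap_l_mid (a point): largest capacitor: white cylinder 52 mm diameter, 112 mm long, lying in a black flat-based saddle, 56 mm high in all; may be absent. The point is its centre, 28 mm above its underside; x along the cylinder, z up from the saddle
- cap_m1_mid (a point): medium capacitor: white cylinder 40 mm diameter, 86 mm long, lying in a black flat-based saddle, 44 mm high in all; may be absent. The point is its centre, 22 mm above its underside; x along the cylinder, z up from the saddle
- cap_m2_mid (a point): medium capacitor: white cylinder 40 mm diameter, 86 mm long, lying in a black flat-based saddle, 44 mm high in all; may be absent. The point is its centre, 22 mm above its underside; x along the cylinder, z up from the saddle
- cap_s1_mid (a point): small capacitor: white cylinder 28 mm diameter, 64 mm long, lying in a black flat-based saddle, 32 mm high in all; may be absent. The point is its centre, 16 mm above its underside; x along the cylinder, z up from the saddle
- cap_s2_mid (a point): small capacitor: white cylinder 28 mm diameter, 64 mm long, lying in a black flat-based saddle, 32 mm high in all; may be absent. The point is its centre, 16 mm above its underside; x along the cylinder, z up from the saddle
- tape_roll_mid (a point): bystander: cardboard tape roll lying flat, 90 mm across, 25 mm high; centre
- choke_mid (a point): bystander: copper choke on a black bobbin, 72 mm across, 34 mm high; centre
- terminal_plate_mid (a point): bystander: flat brass plate, 110 x 70 x 6 mm; centre
- screwdriver_grip (a point): bystander: screwdriver, 190 mm long; point on its handle
- glue_bottle_mid (a point): bystander: white bottle, 56 mm across, 140 mm high; centre
- parts_carton_mid (a point): bystander: cardboard carton, 120 x 90 x 60 mm; centre
There are look-alikes about, which are no part of the job. Of the things shaped like the part that bears lid_grip, the aluminium one is meant.

How it is judged:
At the end, for the whole second after the job is handed in: Each capacitor present rests on the floor of its own size's compartment (height within 5 mm), level on its saddle (0.15 rad); the lid is level, within 5 mm of the canister's axis, and within about 2 mm of its lowest (lid_grip under 113 mm above the tote's underside) (x of cap_l_mid in the frame of bay_large between -0.045 and 0.045 m and y of cap_l_mid in the frame of bay_large between -0.03 and 0.03 m and z of cap_l_mid in the frame of bay_large between 0.023 and 0.033 m and angle between each of cap_l_mid, cap_m1_mid, cap_m2_mid, cap_s1_mid, cap_s2_mid's own z axis and vertical below 0.15 rad and x of cap_m1_mid in the frame of bay_medium between -0.05 and 0.05 m and y of cap_m1_mid in the frame of bay_medium between -0.072 and 0.072 m and z of cap_m1_mid in the frame of bay_medium between 0.017 and 0.027 m and x of cap_m2_mid in the frame of bay_medium between -0.05 and 0.05 m and y of cap_m2_mid in the frame of bay_medium between -0.072 and 0.072 m and z of cap_m2_mid in the frame of bay_medium between 0.017 and 0.027 m and x of cap_s1_mid in the frame of bay_small between -0.05 and 0.05 m and y of cap_s1_mid in the frame of bay_small between -0.06 and 0.06 m and z of cap_s1_mid in the frame of bay_small between 0.011 and 0.021 m and x of cap_s2_mid in the frame of bay_small between -0.05 and 0.05 m and y of cap_s2_mid in the frame of bay_small between -0.06 and 0.06 m and z of cap_s2_mid in the frame of bay_small between 0.011 and 0.021 m and z of lid_grip in the frame of tote below 0.113 m and horizontal distance between lid_grip and canister_mouth below 0.005 m and angle between lid_grip's own z axis and vertical below 0.1 rad); the robot touches nothing.
It fails at once if a bystander is shoved more than 60 mm from its place (distance of any of tape_roll_mid, choke_mid, terminal_plate_mid, screwdriver_grip, glue_bottle_mid, parts_carton_mid from where it was at the start of the episode above 0.06 m).
It fails at once if the glue bottle is tipped over (angle between glue_bottle_mid's own z axis and vertical above 0.6 rad).
Of cap_l, cap_m1, cap_m2, cap_s1, cap_s2 only 3 to 5 are there at a start; the rules pass over those that are not, and their reading is None.
At some moment in a run one of cap_l, cap_m1, cap_m2, cap_s1, cap_s2 may be knocked a few centimetres aside while the robot is not near it.
It also fails if it takes over 210 s, if anything falls off the work surface, if the arm or the gripper's body presses on something with over 40 N, if the wrist force passes 120 N, or if a joint passes its speed limit or range.

## Working session

There is one attempt and no reset: what is moved stays moved. The work goes in short steps, each a Python script; the robot and the scene stay as the last script left them, time stands still between calls to the robot, and variables do not carry over. Pictures are saved under pics/ and viewed, about 12 in all and at most 16, crops included, and the job is handed in when it is done.

```bash
ls; mkdir -p pics
python3 - <<'E'
from plant import r, vision, models, telemetry
import cv2,numpy as np
for n in ["scene","side"]:
    im=vision.snapshot(n); cv2.imwrite(f"pics/{n}0.png",im[:,:,::-1])
    print(n,vision.get_calibration(n))
    for th in ["tote","bay_medium","bay_small","bay_large","canister_mouth","lid_grip","cap_l_mid","cap_m1_mid","cap_s1_mid"]:
        print(th,[(np.round(d["at"],3).tolist(),round(d["score"],2)) for d in models.mark_of(th,n)])
print(telemetry.current_t())
E
```

```text
pics
scene {'fx': 498.63122617765987, 'fy': 498.63122617765987, 'cx': 318.63343625564806, 'cy': 197.09859927280598, 'position': array([1.0065074 , 0.93197419, 1.34144764]), 'orientation': array([-0.08705492,  0.24443247,  0.90568834, -0.33526531])}
tote [([0.577, 0.003, -0.0], 0.94)]
bay_medium [([0.528, 0.071, -0.001], 0.82), ([0.468, 0.399, 0.018], 0.21)]
bay_small [([0.523, -0.073, 0.006], 0.76)]
bay_large [([0.632, -0.068, 0.001], 0.7)]
canister_mouth [([0.635, 0.071, 0.095], 0.93)]
lid_grip [([0.369, 0.37, 0.071], 0.97), ([0.23, 0.37, 0.072], 0.68), ([0.465, 0.278, 0.068], 0.66), ([0.522, -0.072, 0.004], 0.58), ([0.363, 0.233, 0.072], 0.57), ([0.59, 0.29, 0.07], 0.56)]
cap_l_mid []
cap_m1_mid [([0.354, -0.282, 0.025], 0.56)]
cap_s1_mid [([0.469, 0.4, 0.02], 0.73)]
side {'fx': 393.20008971918946, 'fy': 393.20008971918946, 'cx': 315.6949481581356, 'cy': 200.28552357732386, 'position': array([ 0.21231147, -1.07862977,  0.91875743]), 'orientation': array([-0.44824082,  0.8836534 , -0.12197506,  0.05795613])}
tote [([0.585, 0.002, -0.001], 0.66)]
bay_medium [([0.53, 0.076, 0.007], 0.62), ([0.587, 0.284, 0.065], 0.45)]
bay_small [([0.524, -0.074, 0.001], 0.73)]
bay_large [([0.634, -0.07, 0.002], 0.57)]
canister_mouth [([0.635, 0.072, 0.089], 0.76)]
lid_grip [([0.226, 0.366, 0.071], 0.85), ([0.585, 0.287, 0.066], 0.73), ([0.465, 0.274, 0.07], 0.67), ([0.36, 0.235, 0.073], 0.57), ([0.368, 0.37, 0.07], 0.51)]
cap_l_mid [([0.588, 0.289, 0.065], 0.17)]
cap_m1_mid [([0.35, -0.28, 0.021], 0.78)]
cap_s1_mid [([0.466, 0.4, 0.014], 0.6)]
1.0
```

View pics/scene0.png

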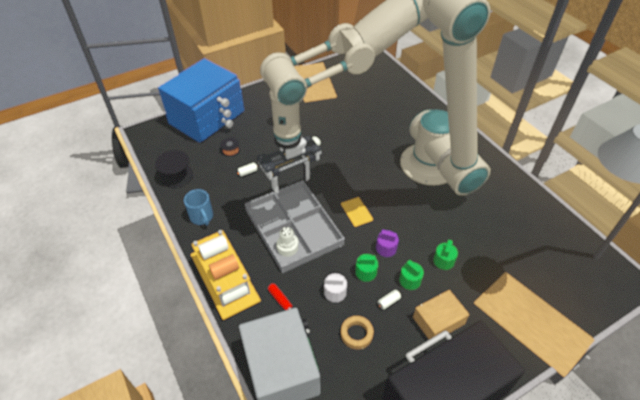

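View pics/side0.png

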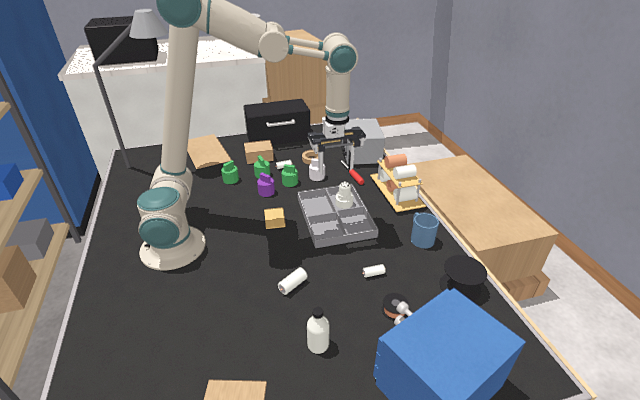

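The scene view shows a small cap at (390,300), another white cap at (248,169) and the aluminium lid at (335,288). The green and purple lids and the caps on the orange board at (225,265) are look-alikes. The side view shows a medium cap at (292,281), a cap at (374,271), and the glue bottle at (318,332).

```bash
cat > h.py <<'E'
from plant import r, gripper_to, inverse_kinematics, vision, models, telemetry
import cv2, numpy as np
from scipy.spatial.transform import Rotation as R
def quat(yaw):  # tool pointing down, jaw axis (x) at yaw in world
    q=(R.from_euler('z',yaw)*R.from_euler('x',np.pi)).as_quat(); return np.array([q[3],*q[:3]])
def rot(q): return R.from_quat([q[1],q[2],q[3],q[0]])
def unproj(c,uv,z):
    uv=np.atleast_2d(uv).astype(float)
    d=np.c_[(uv[:,0]-c['cx'])/c['fx'],(uv[:,1]-c['cy'])/c['fy'],np.ones(len(uv))]
    d=rot(c['orientation']).apply(d); p=np.array(c['position'])
    return p+d*((z-p[2])/d[:,2])[:,None]
def proj(c,p):
    d=rot(c['orientation']).inv().apply(np.atleast_2d(p)-c['position'])
    return np.c_[d[:,0]/d[:,2]*c['fx']+c['cx'],d[:,1]/d[:,2]*c['fy']+c['cy']]
def wrap(a,ref=0): return (a-ref+np.pi/2)%np.pi-np.pi/2+ref
def snap(n,name=None):
    c=vision.get_calibration(n); im=vision.snapshot(n)
    if name: cv2.imwrite(f'pics/{name}.png',im[:,:,::-1])
    return c,im
def marks(th,n): return [(np.round(d['at'],4).tolist(),round(d['score'],2)) for d in models.mark_of(th,n)]
def st(): print('t',round(telemetry.current_t(),1),'pos',np.round(telemetry.current_ee_pos(),4),'F',np.round(telemetry.current_wrist_force(),1),'open',round(telemetry.current_opening(),4))
E
python3 - <<'E'
from h import *
c=vision.get_calibration('side'); print('s?',unproj(c,[[374,271]],.016), 'm?',unproj(c,[[292,281]],.022))
c=vision.get_calibration('scene'); print('s?',unproj(c,[[248,169]],.016), unproj(c,[[390,300]],.016))
print(telemetry.current_tool_rot(), quat(0)); c=vision.get_calibration('wrist'); print(c)
r.move_to([.48,.0,.42],quat(0)); c,im=snap('wrist','w1')
for t in ["tote","bay_medium","bay_small","bay_large","canister_mouth","thread_gap","cap_s1_mid","cap_m1_mid","cap_l_mid"]: print(t,marks(t,'wrist'))
st()
E
```

```text
s? [[ 0.61042343 -0.29991454  0.016     ]] m? [[ 0.35470053 -0.27558551  0.022     ]]
s? [[ 0.60170496 -0.30199666  0.016     ]] [[0.46432857 0.40226872 0.016     ]]
[ 1.87789653e-06  9.99999999e-01 -4.85087015e-06  5.10291533e-05] [6.123234e-17 1.000000e+00 0.000000e+00 0.000000e+00]
{'fx': 357.2621178630428, 'fy': 357.2621178630428, 'cx': 322.72749280505366, 'cy': 197.0751781851085, 'position': array([0.57472532, 0.07590102, 0.38438075]), 'orientation': array([ 1.29644228e-01,  9.91560522e-01,  2.94502388e-04, -1.36330115e-04])}
tote [([0.5807, 0.004, 0.0021], 0.83), ([0.611, -0.3064, 0.02], 0.7)]
bay_medium [([0.517, 0.0674, 0.0046], 0.86)]
bay_small [([0.523, -0.0738, 0.0071], 0.59)]
bay_large [([0.6353, -0.0692, 0.0051], 0.94)]
canister_mouth [([0.6355, 0.0722, 0.0928], 0.89), ([0.6148, -0.4529, 0.0158], 0.71), ([0.5243, -0.0733, 0.0036], 0.5)]
thread_gap [([0.664, 0.0774, 0.0442], 0.94)]
cap_s1_mid []
cap_m1_mid []
cap_l_mid [([0.6133, -0.4525, 0.0144], 0.21)]
t 2.4 pos [0.4801 0.     0.4197] F [ 0.8 -0.1  0.2] open 0.0944
```

View pics/w1.png

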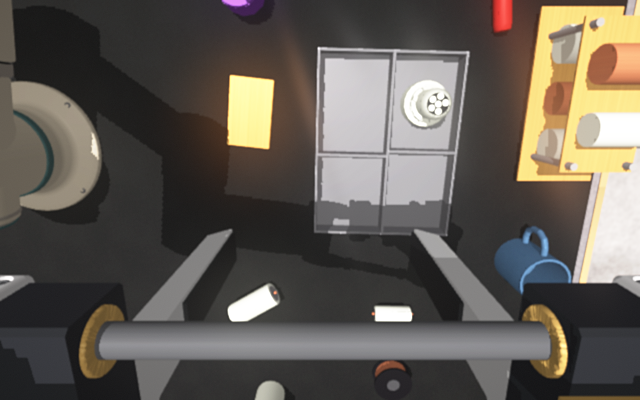

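The wrist view shows the empty tote with rim corners near (318,48), (468,51), (315,232) and (447,235), and the canister at (428,102). The medium cap is at (254,303) and the small cap at (393,314). The third item on the bench, at (390,378), is the choke.

```bash
python3 - <<'E'
from h import *
c=vision.get_calibration('wrist')
P=unproj(c,[[318,48],[468,51],[447,235],[315,232]],.036); print(P.round(4), P.mean(0))
for i in range(4): d=P[(i+1)%4]-P[i]; print(np.linalg.norm(d).round(4), np.degrees(np.arctan2(d[1],d[0])).round(2))
def capfit(th,z):
    for d in models.regions_of(th,'wrist'):
        m=d['pixels'].astype(np.uint8)
        if m.sum()<50: continue
        cn=max(cv2.findContours(m,0,2)[0],key=cv2.contourArea)[:,0]
        p=unproj(c,cn,z)[:,:2]
        rc=cv2.minAreaRect((p*1000).astype(np.float32)); print(th,round(d['score'],2),m.sum(),np.round(rc[0],1),np.round(rc[1],1),round(rc[2],1))
r.move_to([.48,-.38,.36],quat(0)); c,im=snap('wrist','w2')
for t,z in [("cap_s1_mid",.02),("cap_m1_mid",.028),("cap_l_mid",.03)]: capfit(t,z); print(t,marks(t,'wrist'))
r.move_to([.50,.28,.40],quat(0)); c,im=snap('wrist','w3')
for t,z in [("cap_s1_mid",.02),("cap_m1_mid",.028),("lid_grip",.07)]: capfit(t,z); print(t,marks(t,'wrist'))
st()
E
python3 -c "
import cv2;a=cv2.imread('pics/w2.png');b=cv2.imread('pics/w3.png')
import numpy as np;cv2.imwrite('pics/w23.png',np.vstack([a[:280],b[:300]]))"
```

```text
[[ 0.4723  0.1528  0.036 ]
 [ 0.6935  0.1488  0.036 ]
 [ 0.6885 -0.1401  0.036 ]
 [ 0.4665 -0.1349  0.036 ]] [0.58019806 0.00663281 0.036     ]
0.2212 -1.04
0.2889 -90.99
0.2221 178.67
0.2878 88.83
cap_s1_mid [([0.3769, -0.4926, 0.0693], 0.57)]
cap_m1_mid 0.77 2116 [ 354.1 -279.8] [95.4 43.2] 31.2
cap_m1_mid [([0.3564, -0.2842, 0.0226], 0.69)]
cap_l_mid 0.26 2059 [ 609.4 -443.3] [70.5 81.7] 46.5
cap_l_mid []
cap_s1_mid 0.78 921 [466.3 399.5] [71.8 29.5] 4.3
cap_s1_mid [([0.4663, 0.3976, 0.0146], 0.75)]
cap_m1_mid []
lid_grip 0.92 1712 [581.4 294. ] [62.  67.7] 57.0
lid_grip 0.89 1554 [468.9 283.1] [65.  60.2] 88.2
lid_grip 0.71 2417 [248.  366.7] [66.5 82.6] 66.8
lid_grip 0.68 1988 [373.8 369.6] [61.7 71.6] 72.2
lid_grip 0.63 1661 [369.  243.9] [73.6 60.3] 38.3
lid_grip [([0.3695, 0.3756, 0.0716], 0.96), ([0.4692, 0.2773, 0.0664], 0.91), ([0.2328, 0.3648, 0.0703], 0.87), ([0.3645, 0.2348, 0.0726], 0.84), ([0.5912, 0.2936, 0.0725], 0.55), ([0.4649, 0.3979, 0.0162], 0.35)]
t 6.9 pos [0.5002 0.2797 0.4   ] F [-0.8  0.6  0.5] open 0.0941
```

View pics/w23.png

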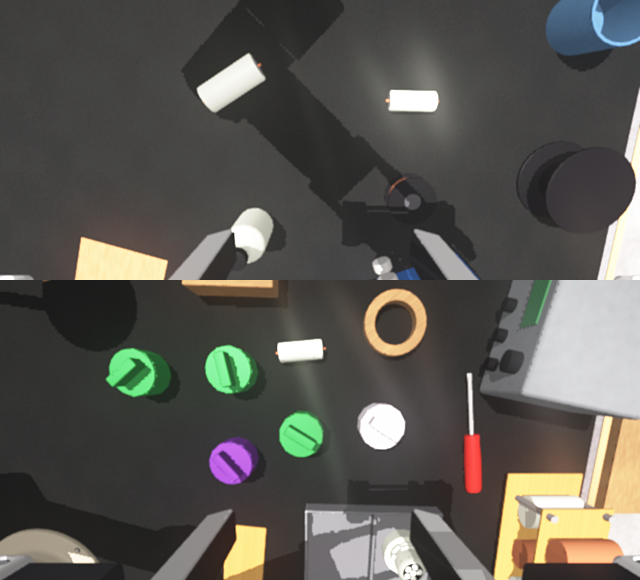

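The top half (w2) shows the medium cap at (230,83), tilted about 31°, and a small cap at (412,101), near 0°. The lower half (w3) shows a small cap at (300,350) and the aluminium lid at (382,426) in the picture. So three capacitors are present (one medium, two small), and I can now pick them.

```bash
cat >> h.py <<'E'
TO=np.array([.579,.004]); TY=np.radians(-1.1)
def tw(x,y): return TO+np.array([np.cos(TY)*x-np.sin(TY)*y,np.sin(TY)*x+np.cos(TY)*y])
def look_cap(th,z,xy):
    c,im=snap('wrist'); best=None
    for d in models.regions_of(th,'wrist'):
        m=d['pixels'].astype(np.uint8)
        if m.sum()<50: continue
        cn=max(cv2.findContours(m,0,2)[0],key=cv2.contourArea)[:,0]
        p=unproj(c,cn,z)[:,:2]
        (cx,cy),(w,h),a=cv2.minAreaRect((p*1000).astype(np.float32))
        if w<h: a+=90
        o=np.array([cx,cy])/1000
        print('  see',o.round(4),round(max(w,h),1),round(min(w,h),1),round(a,1),round(d['score'],2))
        if np.linalg.norm(o-xy)<.08 and best is None: best=(o,np.radians(a))
    return best
def pick(th,xy,a,dia):
    yaw=wrap(a+np.pi/2); gripper_to(.094,20)
    r.move_to([*xy,.2],quat(yaw))
    b=look_cap(th,dia/2+.008,xy)
    if b is None: print('not seen'); return False
    xy,a=b; yaw=wrap(a+np.pi/2,yaw)
    r.move_to([*xy,.12],quat(yaw))
    z=.029 if dia<.03 else .033
    hit=r.move_l([*xy,z],vel=.12,guard=15); gripper_to(.0,25); st(); print('hit',hit)
    r.move_l([*xy,.17],vel=.2); st()
    return abs(telemetry.current_opening()-dia)<.006
def place(x,y,dia):
    p=tw(x,y); yaw=wrap(TY+np.pi/2, 0)
    z0=(.029 if dia<.03 else .033)+.004
    r.move_to([*p,.17],quat(yaw)); r.move_l([*p,z0+.015],vel=.15)
    hit=r.move_l([*p,z0-.003],vel=.03,guard=6); st(); print('hit',hit)
    gripper_to(dia+.010); r.move_l([*p,.19],vel=.2)
E
python3 - <<'E'
from h import *
if pick('cap_m1_mid',np.array([.354,-.28]),np.radians(31),.04): place(-54,65,.04) if 0 else place(-.054,.065,.04)
st()
E
```

```text
see [ 0.3536 -0.2783] 93.7 40.3 31.5 0.88
t 11.7 pos [ 0.3534 -0.2781  0.0328] F [-0.  -0.1 -1.7] open 0.0315
hit False
t 12.6 pos [ 0.3528 -0.2775  0.1689] F [-0.8  0.5 -1.7] open 0.0313
t 12.6 pos [ 0.3528 -0.2775  0.1689] F [-0.8  0.5 -1.7] open 0.0313
```

Run:
```python
from h import *
c,a=snap('wrist'); c,b=snap('side'); cv2.imwrite('pics/g1.png',np.hstack([a[:, 120:520],cv2.resize(b[150:350,200:400],(400,400))])[:,:,::-1])
```

```text
(no output)
```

View pics/g1.png

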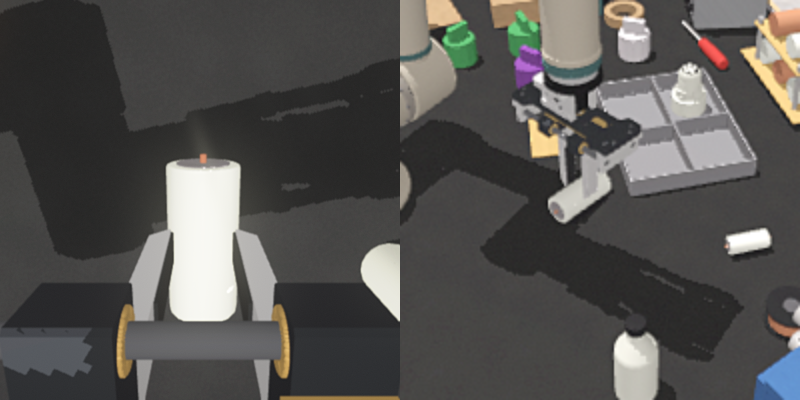

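The cap is held level and centred. It has a waist in the middle, which explains the 31 mm opening. I'll place it and do the small caps.

Run:
```python
from h import *
place(-.054,.065,.04)
if (pick('cap_s1_mid',np.array([.608,-.302]),0,.028) or .012<telemetry.current_opening()<.03): place(-.054,-.078-.026,.028)
c,a=snap('wrist','p1'); st()
```

```text
t 15.7 pos [0.5262 0.0701 0.0367] F [-1.   0.3  3.9] open 0.0313
hit True
  see [ 0.5731 -0.0517] 234.8 191.7 178.1 0.46
not seen
t 20.2 pos [ 0.6081 -0.3015  0.2001] F [-0.4  0.8  0.4] open 0.0942
```

View pics/p1.png

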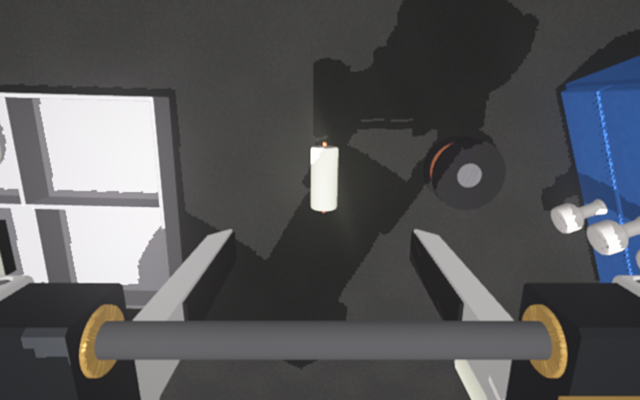

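The small cap shows clearly at (324,177), but the network missed it. I'll use a white-threshold fit as the fallback.

```bash
cat >> h.py <<'E'
def look_cap(th,z,xy):
    c,im=snap('wrist'); u,v=proj(c,[*xy,z])[0].astype(int)
    m=(im.min(2)>150).astype(np.uint8); k=np.zeros_like(m); k[max(0,v-75):v+75,u-75:u+75]=1; m*=k
    cs=[q for q in cv2.findContours(m,0,2)[0] if cv2.contourArea(q)>400]
    if not cs: return None
    cn=min(cs,key=lambda q:np.linalg.norm(q[:,0].mean(0)-[u,v]))[:,0]
    (cx,cy),(w,h),a=cv2.minAreaRect((unproj(c,cn,z)[:,:2]*1000).astype(np.float32))
    if w<h: a+=90
    print('  see',cx,cy,w,h,a)
    if not(50<max(w,h)<100 and 18<min(w,h)<45): return None
    return np.array([cx,cy])/1000,np.radians(a)
E
python3 - <<'E'
from h import *
for xy,s in [((.608,-.302),-1),((.466,.3985),1)]:
    pick('',np.array(xy),.0 if s<0 else .07,.028)
    if not .012<telemetry.current_opening()<.032: print('no grasp'); break
    place(-.054,-.078+s*.026,.028)
c,a=snap('wrist','p2'); c,b=snap('scene'); cv2.imwrite('pics/p2.png',np.hstack([a[:,:400],cv2.resize(b[150:350,200:400],(400,400))])[:,:,::-1]); st()
E
```

```text
see 605.5545654296875 -301.2160949707031 27.217565536499023 66.19384765625 179.50518035888672
t 23.5 pos [ 0.6063 -0.3022  0.0302] F [-0.3 -1.   5.8] open 0.0005
hit False
t 24.4 pos [ 0.6047 -0.3005  0.1684] F [-0.3 -1.2  0.4] open 0.0003
no grasp
t 24.5 pos [ 0.6045 -0.3005  0.1679] F [-0.1 -0.3  0.3] open 0.0004
```

View pics/p2.png

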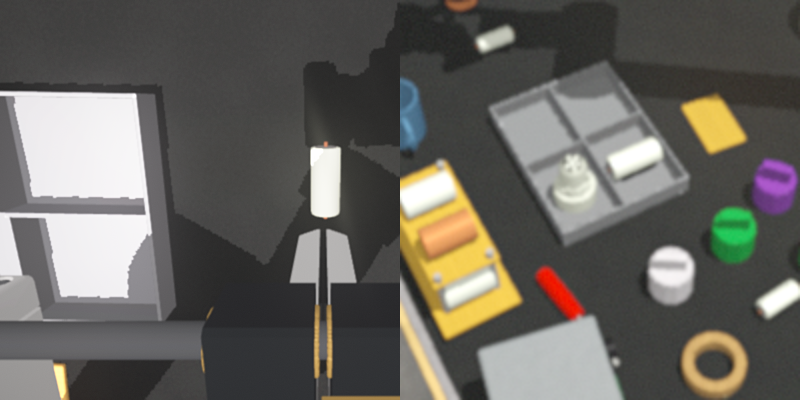

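The medium cap lies well in its bay at (635,158) in the right half. The small cap is still on the bench at (325,181), because the fingers closed to 0. I'll check where it is now relative to the jaws.

Run:
```python
from h import *
c=vision.get_calibration('wrist'); e=telemetry.current_ee_pos(); print(proj(c,[*e[:2],.02]), proj(c,[*e[:2],e[2]-.025]),e,telemetry.current_tool_rot(),c['position'])
b=look_cap('',.022,np.array([.606,-.301]))
c,im=snap('wrist'); cv2.imwrite('pics/z.png',cv2.resize(im[120:300,230:420],None,fx=3,fy=3)[:,:,::-1])
```

```text
[[324.45711615 182.85362923]] [[324.7470644  227.79647747]] [ 0.60454726 -0.30051162  0.16786112] [-3.97541896e-04 -7.04037156e-01  7.10160404e-01  1.93006921e-03] [ 0.67974668 -0.30055147  0.34847126]
  see 604.9379272460938 -301.0184631347656 27.754074096679688 67.17285919189453 179.55980682373047
```

View pics/z.png

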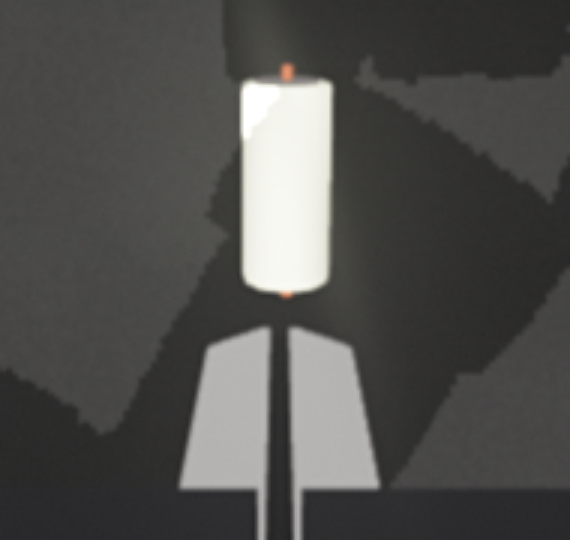

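The cap is undisturbed and centred, so it slipped out during the squeeze. I'll close in stages and watch it.

Run:
```python
from h import *
print('nose',r.nose_length)
gripper_to(.06,8); e=telemetry.current_ee_pos(); xy=[.6055,-.301]
r.move_to([*xy,.1],quat(wrap(np.pi/2*-1))); r.move_l([*xy,.0275],vel=.1,guard=15); st()
ims=[]
for o in (.034,.026,.018):
    gripper_to(o,8); st(); ims.append(snap('wrist')[1][110:330,230:420])
cv2.imwrite('pics/z2.png',cv2.resize(np.hstack(ims),None,fx=1.4,fy=1.4)[:,:,::-1])
```

```text
nose 0.025
t 26.9 pos [ 0.6062 -0.3014  0.0283] F [-0.1  1.4 -0.3] open 0.0601
t 27.4 pos [ 0.6055 -0.301   0.0275] F [-0.3 -0.1 -0.4] open 0.0343
t 27.9 pos [ 0.6055 -0.301   0.0275] F [-0.1 -0.2 -0. ] open 0.026
t 28.3 pos [ 0.6056 -0.3013  0.0276] F [-1.3 -0.8 -0.3] open 0.018
```

View pics/z2.png

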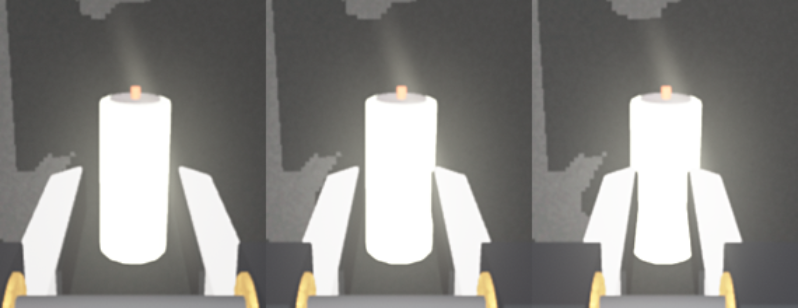

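At opening 18 mm the fingers cover the cylinder's sides with no reaction force, so they appear to pass above its equator. I'll probe the bare bench to find the true fingertip height.

Run:
```python
from h import *
gripper_to(.06,8); e=telemetry.current_ee_pos(); r.move_l([e[0],e[1],.1],vel=.2)
gripper_to(0,8); r.move_l([.54,-.25,.06],vel=.2)
for z in (.03,.026,.022,.018,.012,.006,.002,-.003):
    h=r.move_l([.54,-.25,z],vel=.03,guard=5); print(z,h); st()
    if h: break
c,im=snap('side'); u,v=proj(c,[.54,-.25,.02])[0].astype(int); cv2.imwrite('pics/z3.png',cv2.resize(im[v-60:v+40,u-80:u+80],None,fx=5,fy=5)[:,:,::-1])
r.move_l([.54,-.25,.1],vel=.2)
```

```text
0.03 False
t 32.4 pos [ 0.5402 -0.2501  0.0302] F [ 0.5 -0.  -0.7] open 0.0005
0.026 False
t 32.7 pos [ 0.5398 -0.2499  0.0258] F [-0.1  0.7  0.5] open 0.0008
0.022 False
t 33.0 pos [ 0.5398 -0.2498  0.0217] F [-0.4 -0.1  0.4] open 0.0005
0.018 False
t 33.3 pos [ 0.5398 -0.2499  0.0177] F [-0.3  0.7 -1. ] open 0.0007
0.012 False
t 33.6 pos [ 0.5398 -0.2499  0.0117] F [ 0.4 -0.2 -0.5] open 0.0005
0.006 False
t 34.0 pos [ 0.5398 -0.2499  0.0057] F [-0.3 -0.3  0.2] open 0.0005
0.002 False
t 34.2 pos [ 0.5398 -0.2499  0.0018] F [0.  0.4 0.2] open 0.0004
-0.003 True
t 34.5 pos [ 0.5406 -0.2504 -0.0017] F [-0.5  0.4  4.8] open 0.0002
```

View pics/z3.png

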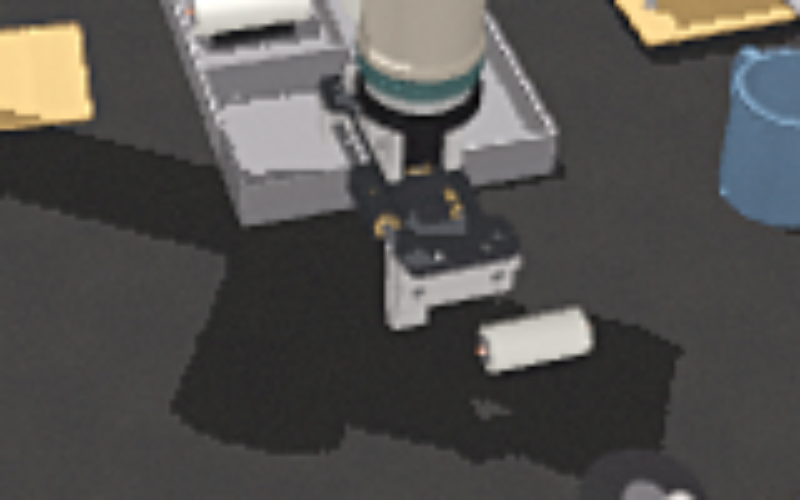

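Observed: the bench is touched at TCP z ≈ 0, so the fingertips are about 25 mm higher than the stated 25 mm nose would put them. The TCP reading behaves as the fingertip. I'll treat TCP z as tip z from here and redo the small caps.

```bash
sed -i 's/z=.029 if dia<.03 else .033/z=.005 if dia<.03 else .007/; s/z0=(.029 if dia<.03 else .033)+.004/z0=(.005 if dia<.03 else .007)+.004/; s/\[\*xy,.12\]/[*xy,.09]/; s/vel=.12,guard=15/vel=.12,guard=12/' h.py
python3 - <<'E'
from h import *
for xy,s in [((.6055,-.301),-1),((.466,.3985),1)]:
    pick('',np.array(xy),.0 if s<0 else .07,.028)
    if not .020<telemetry.current_opening()<.032: print('no grasp'); break
    place(-.054,-.078+s*.026,.028)
c,b=snap('scene'); cv2.imwrite('pics/p3.png',cv2.resize(b[150:350,200:440],None,fx=3,fy=3)[:,:,::-1]); st()
E
```

```text
see 605.4887084960938 -301.2742614746094 27.067134857177734 66.66372680664062 179.5801010131836
t 39.7 pos [ 0.6055 -0.3014  0.0049] F [0.1 0.6 0.1] open 0.0274
hit False
t 40.6 pos [ 0.6046 -0.3007  0.1686] F [ 0.1 -0.1 -1.3] open 0.0273
t 44.7 pos [ 0.5229 -0.0988  0.0084] F [0.9 0.7 3.6] open 0.0275
hit True
  see 444.10833740234375 383.62652587890625 69.28190612792969 28.024749755859375 5.156670093536377
t 53.0 pos [0.4441 0.3834 0.0049] F [ 0.5 -0.1  0.4] open 0.0275
hit False
t 53.9 pos [0.4433 0.3831 0.1688] F [ 0.8  1.4 -1.5] open 0.0277
t 58.8 pos [ 0.5239 -0.047   0.0084] F [-0.  -0.1  3. ] open 0.0274
hit True
t 60.3 pos [ 0.523  -0.0467  0.1886] F [ 0.5 -0.5 -0.1] open 0.0377
```

View pics/p3.png

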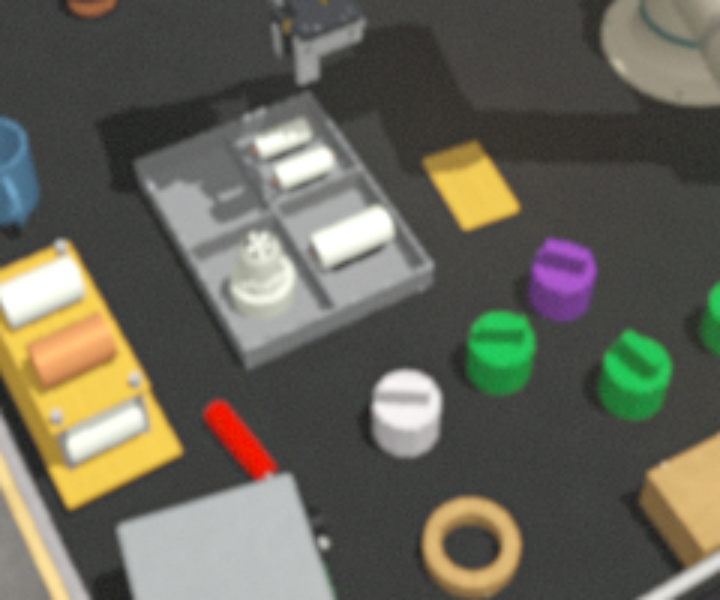

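All three caps lie in their bays: medium at (352,238), small at (280,138) and (303,167). The second small cap had been knocked about 25 mm aside, and the look before the grasp caught it. Next is the lid at (405,410): a close look at it and at the canister.

Run:
```python
from h import *
gripper_to(.07,20)
r.move_to([.635,.072,.28],quat(0)); c,a=snap('wrist','c1'); print(marks('canister_mouth','wrist'),marks('thread_gap','wrist'))
uv=proj(c,[[.635,.072,.091],[.635,.072,.046]]); print(uv)
r.move_to([.589,.290,.22],quat(0)); c2,b=snap('wrist','l1'); print([m for m in marks('lid_grip','wrist')])
uv2=proj(c2,[.589,.290,.085])[0]; print(uv2)
import json; json.dump([{k:np.array(v).tolist() for k,v in x.items()} for x in (c,c2)],open('cal.json','w'))
f=lambda im,p:cv2.resize(im[max(0,int(p[1])-65):int(p[1])+65, int(p[0])-65:int(p[0])+65],(400,400),interpolation=cv2.INTER_CUBIC)
print('origins',[ (int(p[0])-65,max(0,int(p[1])-65)) for p in (uv[0],uv2)])
cv2.imwrite('pics/cl.png',np.hstack([f(a,uv[0]),f(b,uv2)])[:,:,::-1])
```

```text
[([0.6376, 0.0712, 0.0922], 0.73)] [([0.659, 0.0766, 0.0445], 0.97)]
[[323.468421   176.26690191]
 [323.43113259 168.57631667]]
[([0.4695, 0.2749, 0.0684], 0.91), ([0.5931, 0.2914, 0.0684], 0.89), ([0.3672, 0.3763, 0.0718], 0.67), ([0.3586, 0.2333, 0.0719], 0.63)]
[322.17425562 187.12251888]
origins [(258, 111), (257, 122)]
```

View pics/cl.png

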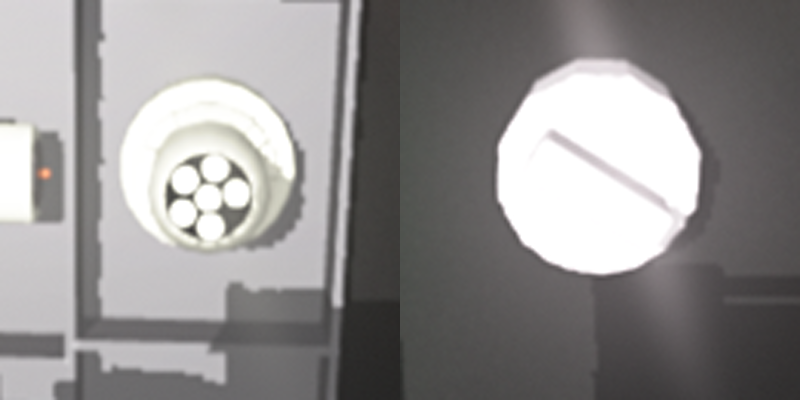

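The left half shows the neck opening centred at (208,196). The right half shows the lid disc centred at (599,172), with the bar running from (548,133) to (680,215), about −32°. I'll grip the bar and set the lid on the neck.

Run:
```python
from h import *
import json
c,c2=json.load(open('cal.json'))
can=unproj(c,[258+208*.325,111+196.5*.325],.091)[0,:2]; lid=unproj(c2,[257+199*.325,122+172.5*.325],.055)[0,:2]
print('can',can,'lid',lid)
yaw=np.radians(58)
for y in (58,-122,-60,0,60,120,150,-150,-90): 
    q=inverse_kinematics([*can,.11],quat(np.radians(y))); print(y,None if q is None else np.round(q,2))
gripper_to(.05,30)
r.move_to([*lid,.12],quat(yaw)); hit=r.move_l([*lid,.061],vel=.08,guard=8); print(hit); st()
gripper_to(0,30); st(); r.move_l([*lid,.2],vel=.15); st()
c,b=snap('wrist','l2'); c,d=snap('side'); u,v=proj(c,[*lid,.2])[0].astype(int)
cv2.imwrite('pics/l2.png',np.hstack([b[60:360,120:520],cv2.resize(d[v-45:v+55,u-65:u+65],(390,300))])[:,:,::-1])
```

```text
can [0.63724304 0.07350954] lid [0.58848688 0.29208655]
58 [ 0.01  0.43  1.5  -0.    1.21 -1.01]
-122 [0.01 0.43 1.5  0.   1.21 2.14]
-60 [ 0.01  0.43  1.5  -0.    1.21  1.05]
0 [ 0.01  0.43  1.5  -0.    1.21  0.01]
60 [ 0.01  0.43  1.5  -0.    1.21 -1.04]
120 [ 0.01  0.43  1.5   0.    1.21 -2.09]
150 [ 0.01  0.43  1.5   0.    1.21 -2.61]
-150 [0.01 0.43 1.5  0.   1.21 2.62]
-90 [ 0.01  0.43  1.5  -0.    1.21  1.58]
False
t 66.1 pos [0.5889 0.2922 0.0614] F [0.5 0.1 0.5] open 0.05
t 66.7 pos [0.5885 0.292  0.0611] F [ 0.8 -1.   0.3] open 0.0141
t 67.8 pos [0.5878 0.2918 0.1988] F [-0.3 -0.2 -1.8] open 0.0139
```

View pics/l2.png

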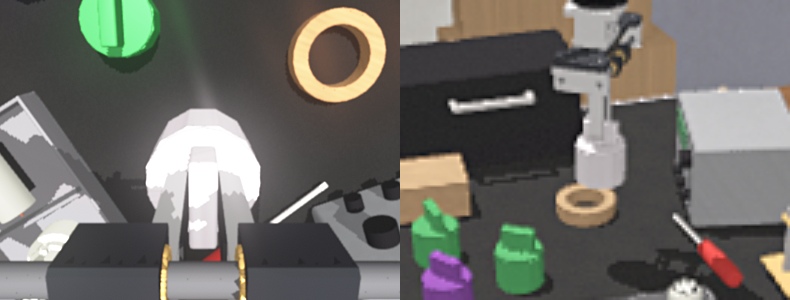

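The lid is held level by the bar at 14 mm. Now I'll place it at yaw 0, leaving ±150° of wrist travel.

Run:
```python
from h import *
can=np.array([.6372,.0733]); 
r.move_to([*can,.2],quat(0)); r.move_l([*can,.158],vel=.12)
hit=r.move_l([*can,.105],vel=.03,guard=5); print(hit); st(); print(telemetry.current_torque())
```

```text
True
t 70.6 pos [0.6371 0.0734 0.1156] F [-0.8  0.8  4.6] open 0.014
[-0.0437399   0.07927997 -0.0331554 ]
```

On the ribs, as expected (contact at 0.1156). Slackening, then turning anticlockwise while watching the moment.

Run:
```python
from h import *
gripper_to(.017,5); r.hold(.3)
q=np.array(telemetry.current_joints())
for i in range(1,15):
    q[5]-=np.radians(8); r.movej(q); r.hold(.15)
    T=np.mean([telemetry.current_torque()[2] for _ in range(3)]); F=telemetry.current_wrist_force()
    print(i*8,round(T,3),np.round(F,1))
    if abs(T)>.3: break
st(); print(marks('lid_grip','scene') if snap('scene') else 0)
c,b=snap('side'); u,v=proj(c,[.637,.073,.1])[0].astype(int)
cv2.imwrite('pics/s1.png',cv2.resize(b[v-50:v+50,u-65:u+65],None,fx=5,fy=5)[:,:,::-1])
```

```text
8 -0.096 [-0.  -0.  -1.4]
16 0.044 [-0.   0.4 -0.4]
24 0.045 [-0.2  0.4 -0.4]
32 0.028 [ 0.3 -0.1 -0.3]
40 0.0 [ 1.   0.6 -0.2]
48 -0.057 [ 0.1 -0.  -0.7]
56 -0.018 [ 0.9  0.2 -0. ]
64 -0.052 [ 1.5 -0.4 -0.2]
72 -0.041 [ 0.9  0.2 -0.8]
80 0.005 [-0.  -0.6 -0.4]
88 -0.023 [-0.1  0.9  1. ]
96 -0.0 [-0.   0.1 -0.2]
104 -0.011 [ 0.3 -1.   0.5]
112 -0.039 [-0.   1.2  0.3]
t 76.9 pos [0.6361 0.0734 0.1142] F [-0.   1.2  0.3] open 0.0168
[([0.232, 0.3674, 0.0722], 0.93), ([0.4662, 0.2769, 0.0711], 0.74), ([0.3624, 0.2305, 0.0709], 0.62), ([0.3698, 0.3715, 0.0693], 0.59), ([0.6393, 0.0743, 0.1182], 0.58), ([0.5235, 0.0663, 0.0277], 0.17)]
```

View pics/s1.png

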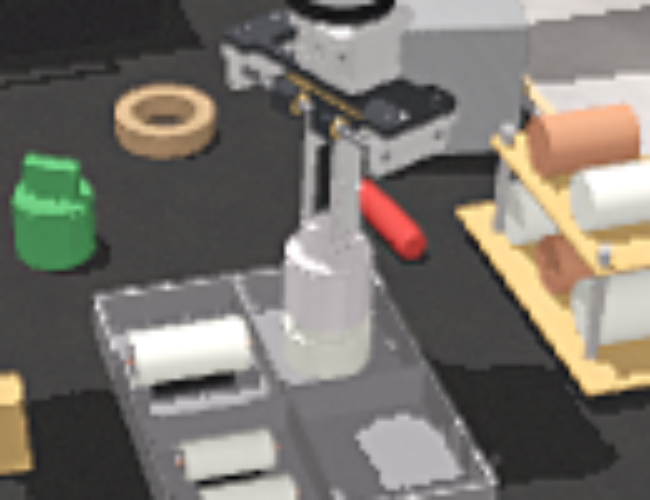

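The lid sits on the canister at about (327,290). The mark reads 0.118, and I saw no tooth torque. I'll measure the lid's height by touching its top with the slack fingers.

Run:
```python
from h import *
e=telemetry.current_ee_pos(); c=[.6372,.0733]
h=r.move_l([*c,.098],vel=.02,guard=4); print(h); st()
e=telemetry.current_ee_pos(); r.move_l([*c,e[2]+.003],vel=.05); st()
```

```text
True
t 77.8 pos [0.6369 0.0733 0.0992] F [-0.6 -0.5  4.7] open 0.0165
t 78.0 pos [0.6373 0.0733 0.1022] F [ 0.3 -1.1  0.2] open 0.0172
```

The lid top is at about 0.1005, so the lid has dropped into the gaps. Turning clockwise to the firm stop.

Run:
```python
from h import *
q=np.array(telemetry.current_joints())
for i in range(1,17):
    q[5]+=np.radians(8); r.movej(q); r.hold(.15)
    T=np.mean([telemetry.current_torque()[2] for _ in range(3)]); F=telemetry.current_wrist_force()
    print(i*8,round(T,3),np.round(F,1))
    if abs(T)>.4: break
c=[.6372,.0733]
h=r.move_l([*c,.0945],vel=.02,guard=4); print(h); st()
e=telemetry.current_ee_pos(); r.move_l([*c,e[2]+.003],vel=.05); st()
```

```text
8 -0.007 [-0.9 -0.4  1.2]
16 -0.018 [ 0.6 -0.2  0.4]
24 0.059 [ 0.5  0.1 -0.7]
32 0.009 [0.3 0.  0.7]
40 0.05 [1.  0.5 0.2]
48 0.013 [-0.1  0.6 -0.3]
56 -0.014 [-0.   0.2  0.4]
64 0.01 [-0.8 -0.9 -0.3]
72 -0.0 [-0.4 -0.6  0.2]
80 -0.039 [-0.2  0.3  0.6]
88 0.004 [-0.1  0.7  0.1]
96 0.105 [-1.1 -0.5 -0.4]
104 0.206 [0.  0.  0.2]
112 0.184 [0.2 0.2 1.1]
120 0.313 [-0.5 -0.5  1.2]
128 0.48 [ 0.4 -1.1  2.1]
True
t 84.8 pos [0.6376 0.0732 0.1021] F [0.  0.2 3.4] open 0.0323
t 85.0 pos [0.6364 0.0735 0.1042] F [-1.1 -0.2 -4.5] open 0.0328
```

The firm stop came at about 96° or more, and the jaws were then forced open. I'll back off, take hold again with more force, and measure the height.

Run:
```python
from h import *
q=np.array(telemetry.current_joints()); q[5]-=np.radians(30); r.movej(q)
gripper_to(.030,5); gripper_to(.018,5); st()
c=[.6372,.0733]
h=r.move_l([*c,.0945],vel=.02,guard=4); print(h); st()
e=telemetry.current_ee_pos(); r.move_l([*c,e[2]+.004],vel=.05); gripper_to(0,20); st(); print(telemetry.current_joints()[5],telemetry.current_torque())
for i in range(8):
    q=np.array(telemetry.current_joints()); q[5]+=np.radians(3); r.movej(q); T=telemetry.current_torque()[2]; print(round(T,3),round(telemetry.current_wrist_force()[2],1)); 
    if abs(T)>.6: break
st()
```

```text
t 86.4 pos [0.6365 0.0735 0.1042] F [ 0.7 -0.4 -0.7] open 0.0176
True
t 86.6 pos [0.6368 0.0735 0.1037] F [ 0.4 -0.1  4.3] open 0.0181
t 87.1 pos [0.637  0.0733 0.1075] F [ 0.6 -1.4 -0.7] open 0.0173
-0.23984549917273604 [0.00830189 0.01216444 0.21691427]
0.447 0.1
0.743 -0.4
t 87.6 pos [0.637  0.0733 0.1075] F [ 0.7  0.4 -0.4] open 0.0177
```

The bar is jammed diagonally in the jaws (17.7 mm instead of 14 mm), so that height reading is not valid. I'll open, turn back to match the bar, and re-measure.

Run:
```python
from h import *
gripper_to(.030,5); q=np.array(telemetry.current_joints()); q[5]-=np.radians(20); r.movej(q); 
gripper_to(0,8); r.hold(.2); st(); print('yaw',-np.degrees(telemetry.current_joints()[5]),telemetry.current_torque()[2])
gripper_to(.020); c=[.6372,.0733]
h=r.move_l([*c,.0925],vel=.02,guard=4); print(h); st()
e=telemetry.current_ee_pos(); r.move_l([*c,e[2]+.004],vel=.05); snap('scene'); print([m for m in marks('lid_grip','scene') if m[0][2]>.09]); snap('side'); print([m for m in marks('lid_grip','side') if m[0][2]>.09])
```

```text
t 89.0 pos [0.6372 0.0733 0.1076] F [-0.4 -0.  -0.2] open 0.0141
yaw 27.829261116898888 0.06181292694279801
True
t 90.0 pos [0.6371 0.0733 0.0941] F [-0.4  0.5  3.9] open 0.0199
[([0.6392, 0.0724, 0.1139], 0.92)]
[([0.6333, 0.0705, 0.1078], 0.52)]
```

The lid top has sunk 5.1 mm from the gap height (0.0992 to 0.0941), so it is fully home. Retreat and make the final check.

Run:
```python
from h import *
gripper_to(.04,5); e=telemetry.current_ee_pos(); r.move_l([.6372,.0733,.2],vel=.15); r.move_to([.42,0,.38],quat(0)); st()
c,a=snap('scene'); print([m for m in marks('lid_grip','scene') if m[0][2]>.09],marks('cap_s1_mid','scene'),marks('cap_m1_mid','scene'),marks('cap_l_mid','scene'))
c,b=snap('side'); f=lambda im:cv2.resize(im[p[1]-80:p[1]+80,p[0]-80:p[0]+80],(400,400))
p=proj(c,[.58,0,.05])[0].astype(int); B=f(b); p=proj(vision.get_calibration('scene'),[.58,0,.05])[0].astype(int); A=f(a)
cv2.imwrite('pics/fin.png',np.hstack([A,B])[:,:,::-1])
```

```text
t 93.0 pos [4.206e-01 1.000e-04 3.788e-01] F [ 0.8 -0.4 -0.9] open 0.04
[] [([0.5244, -0.0471, 0.0241], 0.7), ([0.608, 0.4341, 0.0107], 0.6)] [([0.5251, 0.0693, 0.0271], 0.94), ([0.5206, -0.0975, 0.0176], 0.31)] []
```

View pics/fin.png

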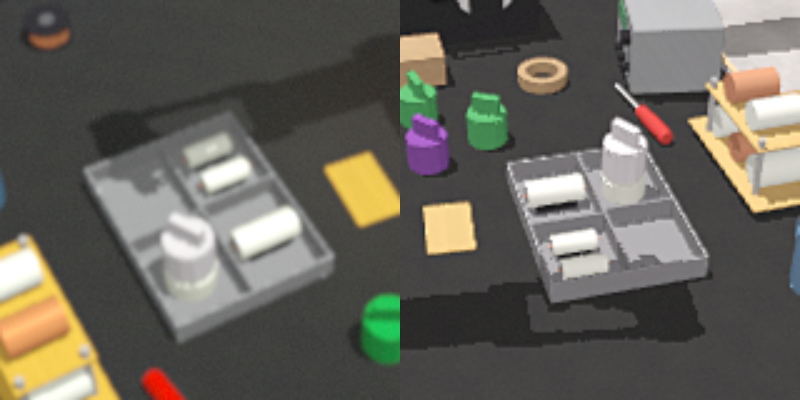

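Both views show the lid seated level on the canister, all three caps flat in the right bays, and the bystanders in place. Handing in.

```bash
python3 -c "
from h import *
r.sign_off(); st()"
```

```text
the job is handed in; nothing more can be done
the job is handed in; nothing more can be done
```

The kit is packed and handed in at about 93 s. I placed three capacitors, one medium and two small, flat in their compartments. I found no other loose capacitor on the bench, so there was no largest one to place. The aluminium lid is screwed home on the canister.

**Last checks:**
- **Capacitors and bystanders:** the final scene and side views show all three capacitors level in their compartments and the robot clear. Nothing shown of the other things looked moved. The glue bottle and carton were outside or partly outside those crops.
- **Lid:** touching its top showed it sank 5.1 mm after turning clockwise. That matches the drop from the gaps (116 mm) to fully home (111 mm). It looks level and centred.

**What disagreed or failed:**
- **Fingertip height:** they sat about 25 mm higher than the stated nose length (bench touched at TCP z of about −0.001). Because of this the medium capacitor was held high on its body, and the first grasp of a small one failed. I corrected the heights after that.
- **Knocked capacitor:** one small capacitor moved about 25 mm during the run. The look just before the grasp found it.
- **Network readings:** the last scene call did not find the lid and reported a small capacitor at (0.608, 0.434). I took that as a false hit on the tape roll. A side-view lid height of 0.108 m also disagreed with the scene view's 0.114 m. I relied on the touch measurement instead.

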